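# Fit and release check of a cup head on the mixer drive

## Task

Check that the cup-shaped mixing head fits and releases on the mixer drive: stand it in the drive's tapered socket with its cross bar about an eighth of a turn away from the two notches in the rim, then twist and push it until the bar drops fully home into the notches, and let go. Then push the ejector wedge, which has an upright plate at its end, all the way in through the slot so that it lifts the head free. Leave the head standing loose and upright in the socket, and do not knock the flat-topped head out of place.

Things in the scene. Friction and masses are not known exactly. Their poses are not given: they have to be found in the camera images.
- cup_head_mid (a point): Centre of the black cup of the cup-shaped head (0.3 kg). Cup: round, 44 mm wide, 50 tall; grasp it here from above, fingers fore and aft. Under it a 48 mm flange, a steel cross bar 64 x 8 x 8 mm (underside 38 mm below this point) and a tapered shank (32 to 18 mm; tip 98 mm below). z up, x along the bar. Stands in a rack of three heads in a left-right row, 95 mm apart; lift 75 mm to clear.
- socket_mouth (a point): Centre of the rim of the upright steel taper socket (mouth 33 mm, outside 56 mm), 121 mm above the table, on a fixed white housing. z up; x runs through the rim's two notches (17 mm wide, 9 deep). The cup's centre is 38 mm above this point with the bar resting on the rim, 29 mm with it home in the notches (either way round), about 42 mm when freed by the wedge.
- wedge_plate (a point): Middle of the outer face of the wedge's upright push plate, 85 mm above the table; plate 44 mm wide, from 33 to 110 mm above the table, over the 30 mm tall housing. Axes as the socket's. Push along the socket's -y: it slides stiffly (4 N), stays where left, and stops with this point 109 mm from the socket's axis (on its +y side); at the start 157 to 169 mm.
- flat_head_mid (a point): Axis of the wrong, flat-topped head (70 mm black disc on a thin stem, same shank), 98 mm above its tip, in another sleeve of the rack. The third head has three steel prongs. Which head is in which sleeve varies.

How it is judged:
By the outcome, as a careful person would: the job done as asked, in the order asked, and still so for the second after the job is handed in, with the robot touching nothing.
It also fails if it takes over 48 s, if anything falls off the work surface, if the arm or the gripper's body presses on something with over 40 N, if the wrist force passes 120 N, or if a joint passes its speed limit or range.

## Robot

A 7-joint arm with a two-finger parallel gripper is mounted at the origin on the work surface. World frame = base frame: x ahead of the robot, y to its left, z up, the work surface at z = 0. Lengths are in m, angles in rad, forces in N, time in s.
With the tool pointing down it reaches from about 0.35 to 0.9 m from the base axis. Payload 7.2 kg.
Tool frame: the origin (TCP) lies on the centre line of the jaws, within the pads' length; the fingertips stand 22 mm ahead of it and the grasp point (between the pads) lies 3 mm ahead of it; z points along the fingers, y is the direction in which the jaws open and shut (so a half turn about z gives the same grasp; the last joint's range is limited). The gripper opens to 85 mm and grips with 20 to 120 N. Pads are 22 mm wide; open, the fingers measure 114 mm over their backs; the gripper's body (76 mm by 85 mm) begins 54 mm behind the grasp point. The pads swing forward as they close: fully open they stand 13 mm farther back than shut.
Start: joints at [1.217, 0.411, -0.013, 1.596, 0.006, 1.134, -0.082], TCP at [0.176, -0.6, 0.253] pointing down, gripper open.
Joint ranges: [-2.95, 2.95], [-0.29, 1.99], [-1.47, 1.44], [0.14, 2.54], [-1.03, 4.17], [0.13, 1.85], [-2.86, 2.86]. Speed limits (rad/s): [2.39, 2.39, 3.01, 3.01, 3.14, 3.14, 3.14].

## Interface

Orientations are given as [roll, pitch, yaw] about the fixed x, y, z axes, in that order (R = Rz(yaw) Ry(pitch) Rx(roll)).
In Python, from bench import r, claw, ik, eyes, order, telemetry gives the robot as it stands. The module is installed in compiled form; this text tells all that it offers. Calls block until the motion is done:
- r.move_ptp(position, orientation): joint-space move of the TCP to a pose.
- r.servo_line(position, velocity=0.15, attitude=None): straight line of the TCP; attitude=None keeps the orientation; velocity is the mean speed in m/s.
- r.goto_joints(angles): joint-space move.
- claw.set_gripper(opening, strength=None): opening from 0.0 (shut) to 1.0 (fully open); strength is the grip in N (None keeps the last); returns when the fingers have stopped.
- r.pause(seconds).
- ik(position, orientation): joint angles nearest the present ones, or None.
- eyes.get_image(name): name is "scene" or "top"; returns the picture (480x640x3 uint8, red, green, blue); there is no depth.
- eyes.calibration(name): a dict with "fx", "fy", "cx", "cy" (pixels), "dist_coeffs" ([k1, k2, p1, p2, k3] as OpenCV has them; the pictures are not rectified), "pose" (4x4, takes a point from camera to world coordinates). Camera axes: x right, y up, looking along -z (the intrinsics and any distortion apply to the point x, -y, -z); pixel columns grow to the right and rows downward; lengths in m; the calibration is good to about 2 mm. A picture is of the moment at which its call begins. calibration takes no time and is no camera call.
A pose or a line that the arm cannot do raises r.PlanningError and nothing moves.
- order.sign_off(): hands the job in, once; it reports no verdict.
Readings, each from a call of its own:
- telemetry.read_time_s(): time.
- telemetry.read_joint_positions(): joint angles.
- telemetry.read_qvel(): joint speeds.
- telemetry.read_joint_efforts(): joint torques, N m.
- telemetry.read_tcp_pos(): TCP position.
- telemetry.read_tool_rot(): TCP orientation.
- telemetry.read_contact_force(): force on the tool from outside, world axes, zero at the start.
- telemetry.read_wrist_torque(): the same for the moment, N m.
- telemetry.read_opening(): opening from 0.0 (shut) to 1.0 (fully open).
Only numpy, scipy, OpenCV 4.12 (cv2) and the standard library are available. Lean on these libraries where they do the work, as an engineer would, in place of code of your own. Each camera call takes 0.05 s, during which the arm holds its last target.

## Working session

There is one attempt and no reset: what is moved stays moved. The work goes in short steps, each a Python script; the robot and the scene stay as the last script left them, time stands still between calls to the robot, and variables do not carry over. Pictures are saved under pics/ and viewed, and the job is handed in when it is done.

```bash
mkdir -p pics
python3 - <<'E'
from bench import r, claw, ik, eyes, order, telemetry as t
import cv2
for n in("scene","top"):
    cv2.imwrite(f"pics/{n}0.png",eyes.get_image(n)[:,:,::-1]); c=eyes.calibration(n); print(n,{k:(v if k!='pose' else [[round(float(a),4) for a in q] for q in v]) for k,v in c.items()})
print(t.read_time_s(),t.read_tcp_pos(),t.read_tool_rot())
E
```

```text
scene {'fx': 517.6797871692567, 'fy': 517.6797871692567, 'cx': 322.5804188035058, 'cy': 233.15410571680215, 'dist_coeffs': array([-0.11932285,  0.        ,  0.        ,  0.        ,  0.        ]), 'pose': [[0.4219, -0.7054, 0.5696, 1.0076], [0.9065, 0.3178, -0.2779, -0.2555], [0.015, 0.6336, 0.7735, 0.7796], [0.0, 0.0, 0.0, 1.0]]}
top {'fx': 513.1342453471387, 'fy': 513.1342453471387, 'cx': 327.1863478052155, 'cy': 236.43795343542163, 'dist_coeffs': array([-0.00608487,  0.        ,  0.        ,  0.        ,  0.        ]), 'pose': [[-0.0221, 0.9885, -0.1493, 0.3996], [-0.9997, -0.0224, -0.0007, -0.0509], [-0.004, 0.1492, 0.9888, 1.0901], [0.0, 0.0, 0.0, 1.0]]}
0.1 [ 0.17607081 -0.59924882  0.2525356 ] [-3.14014376e+00  1.06897525e-04  2.85857284e-01]
```

View pics/scene0.png

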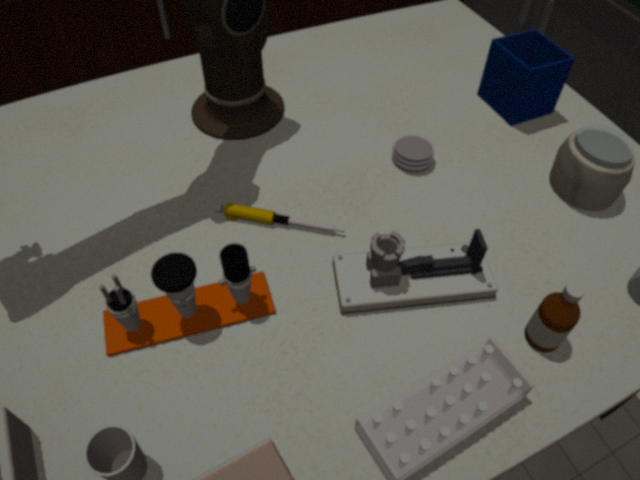

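View pics/top0.png

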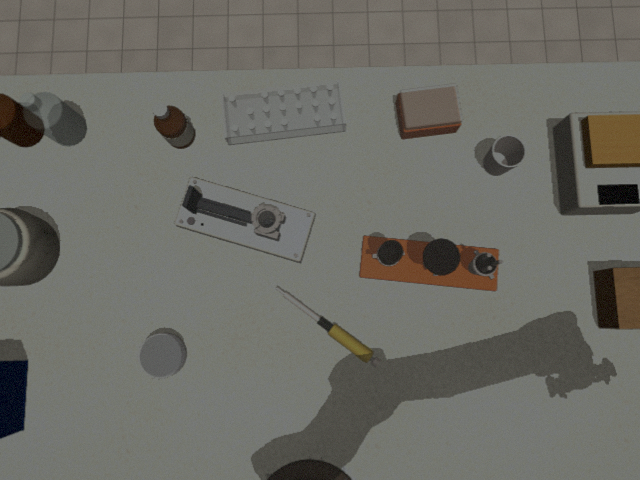

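The scene view shows the cup head at about (235,262), the flat head at (174,272) and the prongs at (120,300). The socket mouth is at about (387,242) and the wedge plate at about (478,250). In the top view they are: cup (390,252), flat (441,257), socket (267,218), plate (192,198). I'll zoom in to refine these.

Run:
```python
import cv2,numpy as np
s=cv2.imread("pics/scene0.png");t=cv2.imread("pics/top0.png")
def z(im,x,y,w,h,f):
    o=cv2.resize(im[y:y+h,x:x+w],None,fx=f,fy=f,interpolation=cv2.INTER_CUBIC)
    o=cv2.convertScaleAbs(o,alpha=1.6,beta=10)
    for i in range(0,w,10): cv2.putText(o,str(x+i),(i*f,8),0,.3,(0,255,255));cv2.line(o,(i*f,10),(i*f,14),(0,255,255))
    for i in range(0,h,10): cv2.putText(o,str(y+i),(0,i*f+4),0,.3,(0,255,255))
    return o
cv2.imwrite("pics/z1.png",np.vstack([z(t,170,170,150,96,5),]))
cv2.imwrite("pics/z2.png",z(t,355,225,150,75,5))
cv2.imwrite("pics/z3.png",z(s,320,215,180,100,4))
cv2.imwrite("pics/z4.png",z(s,200,230,80,90,6))
```

```text
(no output)
```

View pics/z1.png

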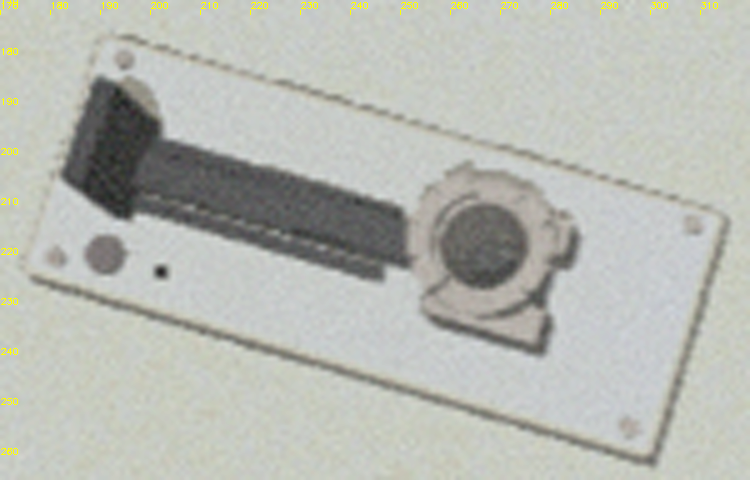

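View pics/z2.png

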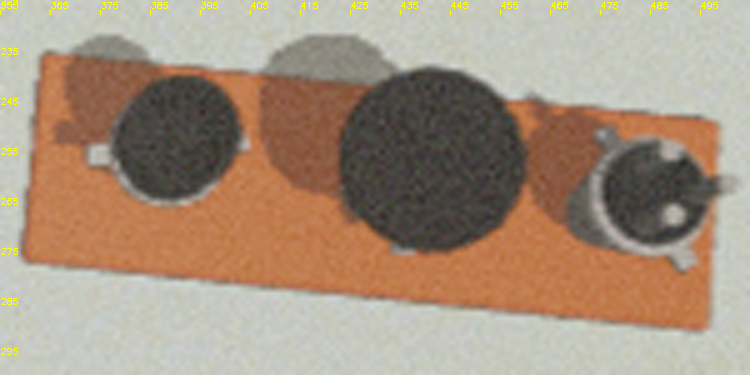

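View pics/z3.png

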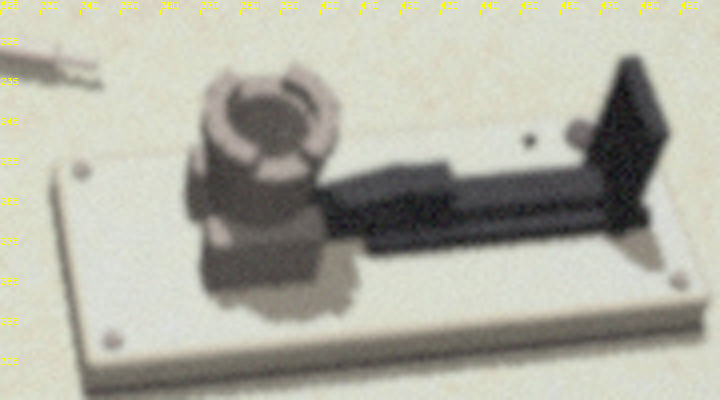

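View pics/z4.png

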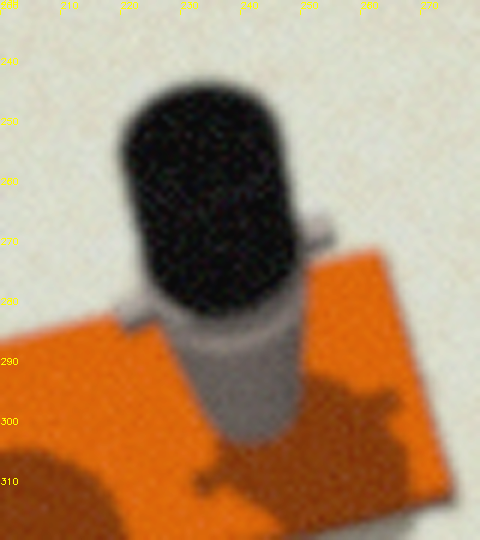

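```bash
cat > h.py <<'E'
import numpy as np,cv2
from bench import r, claw, ik, eyes, order, telemetry as t
from scipy.optimize import least_squares
C={n:eyes.calibration(n) for n in("scene","top")}
def K(c): return np.array([[c['fx'],0,c['cx']],[0,c['fy'],c['cy']],[0,0,1.]])
def proj(n,P):
    c=C[n];M=np.linalg.inv(c['pose']);p=np.atleast_2d(P)@M[:3,:3].T+M[:3,3]
    p=p*[1,-1,-1]
    return cv2.projectPoints(p,np.zeros(3),np.zeros(3),K(c),c['dist_coeffs'])[0][:,0]
def ray(n,px):
    c=C[n];u=cv2.undistortPoints(np.array([[px]],float),K(c),c['dist_coeffs'])[0,0]
    T=np.array(c['pose']);return T[:3,3],T[:3,:3]@[u[0],-u[1],-1.]
def onz(n,px,z):
    o,d=ray(n,px);return o+d*(z-o[2])/d[2]
def tri(ps,pt):
    return least_squares(lambda X:np.r_[proj("scene",X)[0]-ps,proj("top",X)[0]-pt],[.5,0,.1]).x
E
cat > m.py <<'E'
from h import *
s=cv2.imread("pics/scene0.png");tp=cv2.imread("pics/top0.png")
# cup fit
def mask(im,box,th):
    x,y,w,h=box;m=np.zeros(im.shape[:2],np.uint8)
    m[y:y+h,x:x+w]=(im[y:y+h,x:x+w].max(2)<th)*255
    m=cv2.morphologyEx(m,cv2.MORPH_OPEN,np.ones((3,3)))
    n,l,st,ce=cv2.connectedComponentsWithStats(m);i=1+st[1:,4].argmax();return st[i],ce[i]
a=np.linspace(0,2*np.pi,60)
ring=lambda R,z:np.c_[R*np.cos(a),R*np.sin(a),0*a+z]
cyl=np.vstack([ring(.022,-.025),ring(.022,.025)])
def sil(n,X):
    p=cv2.convexHull(proj(n,cyl+X).astype(np.float32));m=cv2.moments(p)
    return np.array([m['m10']/m['m00'],m['m01']/m['m00']]),m['m00']
for th in(45,55,65):
    ss,cs=mask(s,(205,235,55,52),th);st,ct=mask(tp,(370,235,40,35),th)
    f=least_squares(lambda X:np.r_[sil("scene",X)[0]-cs,sil("top",X)[0]-ct],[.5,-.2,.12])
    print("cup",th,cs,ct,ss[4],st[4],[sil(n,f.x)[1] for n in("scene","top")],f.x.round(4),f.fun.round(2))
cup=f.x
print("socket tri",tri([387.8,245.5],[267.4,218.6]),"top z=.121",onz("top",[267.4,218.6],.121),onz("top",[266.4,219],.121),"scene",onz("scene",[387.8,245.5],.121))
# housing corners (top, z=.030)
cor=[onz("top",p,.03) for p in([193,177],[315.5,213],[301,262.5],[175.5,224.5])]
print("housing",np.round(cor,4))
for i,j in((0,1),(3,2),(1,2),(0,3)):
    d=cor[j]-cor[i];print(np.linalg.norm(d),np.degrees(np.arctan2(d[1],d[0])))
b=[onz("top",p,cup[2]-.034) for p in([374.8,256],[403.8,253.6])];d=b[1]-b[0];print("bar",b,np.linalg.norm(d),np.degrees(np.arctan2(d[1],d[0])))
k=[onz("top",p,0.0) for p in([363,235.5],[499,249.5],[360,277],[496.5,291])]
for i,j in((0,1),(2,3),(0,2),(1,3)):
    d=k[j]-k[i];print("rack",np.linalg.norm(d),np.degrees(np.arctan2(d[1],d[0])))
E
python3 m.py
```

```text
cup 45 [234.99887006 263.48700565] [389.8968059  252.13759214] 885 407 [1002.0004650332266, 508.65672024083324] [ 0.514  -0.1691  0.1095] [-0.22 -0.01 -0.25 -0.07]
cup 55 [235.19936034 263.88486141] [389.7751606  252.00214133] 938 467 [1001.084578981041, 508.00976408226416] [ 0.5144 -0.169   0.1089] [-0.25 -0.02 -0.22 -0.1 ]
cup 65 [235.25910931 264.31983806] [389.88594705 252.0305499 ] 988 491 [998.6321723154979, 506.70952567481436] [ 0.5144 -0.1691  0.1077] [-0.27  0.05 -0.35 -0.09]
socket tri [0.58544122 0.06717637 0.11556588] top z=.121 [0.58311481 0.06377863 0.121     ] [0.58237744 0.06570387 0.121     ] scene [0.58948647 0.06665144 0.121     ]
housing [[ 0.6941  0.2327  0.03  ]
 [ 0.61   -0.0267  0.03  ]
 [ 0.5062  0.0053  0.03  ]
 [ 0.5922  0.2677  0.03  ]]
0.27269484273444533 -107.95261746454557
0.2761756261379421 -108.14048532340193
0.10865935097077295 162.8632057770189
0.10776010564075163 161.0199963832956
bar [array([ 0.51147649, -0.1441619 ,  0.07370427]), array([ 0.51497875, -0.20207943,  0.07370427])] 0.05802332444628134 -86.53955524781509
rack 0.29212103663519773 -97.25004945871133
rack 0.28967542656389234 -97.14969510226138
rack 0.08940646882329085 174.0583879203248
rack 0.08887670695632857 172.4891839519416
```

```bash
cat > ov.py <<'E'
from h import *
import sys
s=cv2.imread("pics/scene0.png");tp=cv2.imread("pics/top0.png")
b=[onz("scene",p,.0745) for p in([222,283],[253,269])];d=b[1]-b[0];print("bar scene",b,np.linalg.norm(d),np.degrees(np.arctan2(d[1],d[0])))
a=np.linspace(0,2*np.pi,60)
ring=lambda R,z:np.c_[R*np.cos(a),R*np.sin(a),0*a+z]
def Rz(g): c,q=np.cos(g),np.sin(g);return np.array([[c,-q,0],[q,c,0],[0,0,1]])
def go(im,n,box,f,items,out):
    x,y,w,h=box;o=cv2.convertScaleAbs(cv2.resize(im[y:y+h,x:x+w],None,fx=f,fy=f,interpolation=cv2.INTER_CUBIC),alpha=1.6,beta=10)
    for P,col in items:
        p=((proj(n,P)-[x,y]+.5)*f-.5).astype(np.int32);cv2.polylines(o,[p],False,col,1)
    return o
S=np.array([.5845,.0655,.121]);g=np.radians(-18.)
H=np.array([.5144,-.169,.1085]);hb=np.radians(-86.5+float(sys.argv[1]) if len(sys.argv)>1 else -86.5)
it=[(ring(.028,0)+S,(0,0,255)),(ring(.0165,0)+S,(0,255,0)),(np.array([[-.028,-.0085,0],[.028,-.0085,0],[.028,.0085,0],[-.028,.0085,0],[-.028,-.0085,0]])@Rz(g).T+S,(255,0,0))]
for yy in(.157,.169): it.append((np.array([[-.022,yy,-.088],[.022,yy,-.088],[.022,yy,-.011],[-.022,yy,-.011],[-.022,yy,-.088]])@Rz(g).T+S,(0,200,255)))
bar=lambda z:(np.array([[-.032,-.004,z],[.032,-.004,z],[.032,.004,z],[-.032,.004,z],[-.032,-.004,z]])@Rz(hb).T+H)
ih=[(ring(.022,.025)+H,(0,0,255)),(ring(.022,-.025)+H,(0,255,0)),(bar(-.03),(255,0,0)),(bar(-.038),(255,0,255))]
A=np.hstack([go(tp,"top",(240,190,60,60),6,it,0),go(tp,"top",(360,225,60,60),6,ih,0)])
B=np.hstack([go(s,"scene",(355,215,60,60),6,it,0),go(s,"scene",(205,235,60,60),6,ih,0)])
cv2.imwrite("pics/ov1.png",A);cv2.imwrite("pics/ov2.png",B)
cv2.imwrite("pics/ov3.png",np.hstack([go(tp,"top",(170,175,65,60),6,it,0),go(s,"scene",(445,215,60,60),6,it,0)]))
E
python3 ov.py
```

```text
bar scene [array([ 0.51633068, -0.19651459,  0.0745    ]), array([ 0.51075386, -0.14042568,  0.0745    ])] 0.05636547045852686 95.67815210500676
```

View pics/ov1.png

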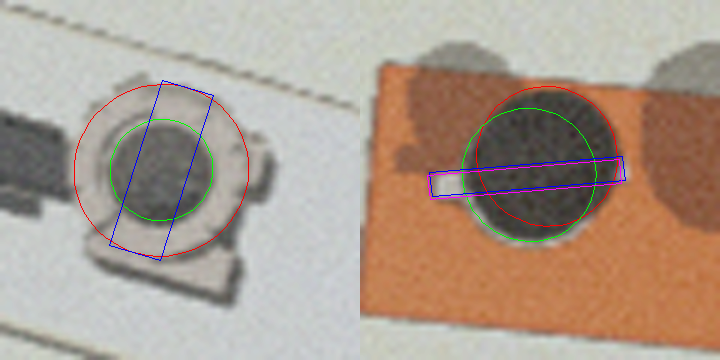

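View pics/ov2.png

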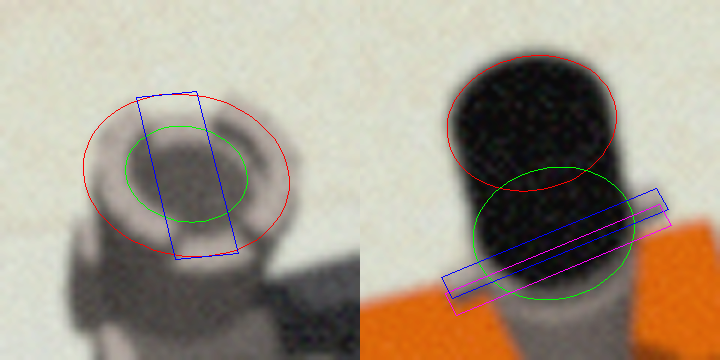

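View pics/ov3.png

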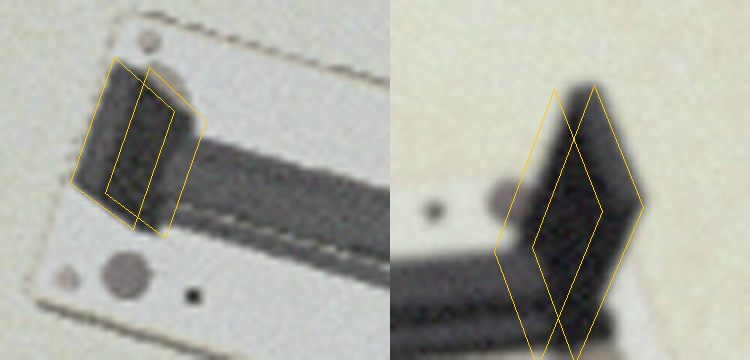

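The overlays fit to within about 2 mm. I'll check the notches at higher contrast.

Run:
```python
import cv2,numpy as np
from bench import eyes
def st(n,box):
    im=np.mean([eyes.get_image(n) for _ in range(3)],0)[:,:,::-1]
    x,y,w,h=box;o=im[y:y+h,x:x+w];o=cv2.resize(o,None,fx=8,fy=8,interpolation=cv2.INTER_CUBIC)
    return np.clip((o-60)*2.2,0,255).astype(np.uint8)
cv2.imwrite("pics/n.png",np.hstack([st("top",(245,195,45,45)),st("scene",(363,222,50,45))]))
```

```text
(no output)
```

View pics/n.png

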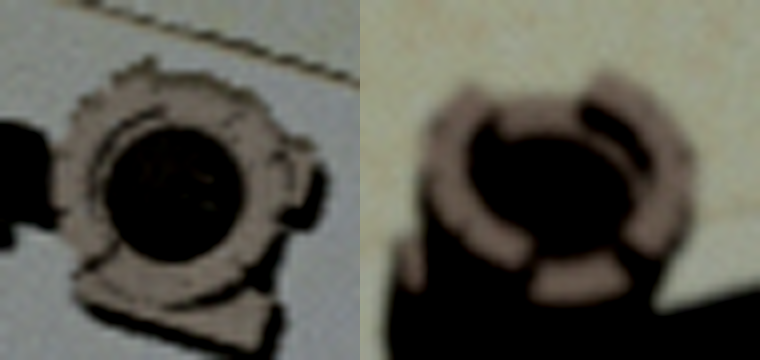

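Run:
```python
from h import *
ps=proj("scene",[.5845,.0655,.121])[0]+[1.8,0.2]
pt=[265.4,218.0]
X=tri(ps,pt);print(X, onz("scene",ps,.121),onz("top",pt,.121))
a,b=onz("scene",[385.1,235.1],.115),onz("scene",[390.1,256.6],.115);d=b-a
print((a+b)/2,np.linalg.norm(d),np.degrees(np.arctan2(d[1],d[0])))
# plate candidates
for n in(("ik")):pass
q=np.array(t.read_joint_positions())
for yaw in np.radians([-10,-5,0,5,10,170,180]):
    for P in([.514,-.169,.2],[.514,-.169,.112]):
        j=ik(P,[np.pi,0,yaw]);print(round(np.degrees(yaw)),None if j is None else np.round(j,2))
for yaw in np.radians(np.arange(-180,180,30)):
    j=ik([.5855,.068,.16],[np.pi,0,yaw]);print("S",round(np.degrees(yaw)),None if j is None else np.round(j,2))
```

```text
[0.58493303 0.06834863 0.11939834] [0.58607356 0.06797761 0.121     ] [0.58437496 0.06761768 0.121     ]
[0.58583285 0.06905104 0.115     ] 0.04473813948437229 -18.942666071258177
-10 [ 0.43  0.34 -0.26  1.85  0.1   0.97 -1.61]
-10 [ 0.39  0.45 -0.21  1.93  0.13  0.78 -1.63]
-5 [ 0.45  0.34 -0.28  1.85  0.11  0.97 -1.53]
-5 [ 0.42  0.45 -0.24  1.93  0.15  0.78 -1.56]
0 [ 0.47  0.34 -0.3   1.85  0.12  0.97 -1.45]
0 [ 0.44  0.45 -0.27  1.93  0.17  0.78 -1.5 ]
5 [ 0.48  0.34 -0.32  1.85  0.13  0.97 -1.37]
5 [ 0.46  0.46 -0.3   1.92  0.19  0.79 -1.43]
10 [ 0.5   0.35 -0.33  1.85  0.14  0.97 -1.29]
10 [ 0.48  0.46 -0.32  1.92  0.2   0.79 -1.35]
170 [ 0.77  0.41 -0.7   1.83  0.31  1.01  1.34]
170 [ 0.73  0.53 -0.65  1.91  0.42  0.85  1.25]
180 [ 0.8   0.42 -0.74  1.83  0.33  1.02  1.5 ]
180 [ 0.74  0.53 -0.68  1.91  0.44  0.85  1.41]
S -180 [ 0.4   0.59 -0.85  1.74  0.51  1.04  0.95]
S -150 [ 0.6   0.8  -1.24  1.73  0.81  1.22  1.24]
S -120 [ 0.6   0.8  -1.24  1.73  0.81  1.22  1.76]
S -90 [ 0.6   0.8  -1.24  1.73  0.81  1.22  2.29]
S -60 [-0.9   0.66  1.04  1.83 -0.66  1.04 -2.22]
S -30 [ 0.13  0.49 -0.44  1.76  0.25  0.95 -2.51]
S 0 [ 0.26  0.53 -0.62  1.75  0.36  0.98 -2.08]
S 30 [ 0.29  0.54 -0.68  1.75  0.39  0.99 -1.58]
S 60 [ 0.32  0.55 -0.71  1.75  0.42  1.   -1.08]
S 90 [ 0.33  0.56 -0.73  1.75  0.43  1.01 -0.56]
S 120 [ 0.36  0.57 -0.78  1.75  0.46  1.02 -0.06]
S 150 [ 0.39  0.59 -0.82  1.74  0.49  1.03  0.43]
```

Run:
```python
from h import *
y=np.radians(94.6);Z=.1085+.0045
for P,g in(([.5144,-.169,.22],94.6),([.5144,-.169,Z],94.6),([.5855,.068,.262],116.5),([.5855,.068,.15],161.5)):
    j=ik(P,[np.pi,0,np.radians(g)]);print(None if j is None else np.round(j,2))
r.move_ptp([.5144,-.169,.20],[np.pi,0,y]);print(t.read_time_s())
claw.set_gripper(1.0,60)
r.servo_line([.5144,-.169,Z],velocity=.15)
print(t.read_contact_force(),t.read_time_s())
claw.set_gripper(0.0,60)
print(t.read_opening(),t.read_contact_force(),t.read_wrist_torque(),t.read_tcp_pos(),t.read_tool_rot(),t.read_time_s())
cv2.imwrite("pics/g1.png",eyes.get_image("scene")[180:360,120:360,::-1].repeat(3,0).repeat(3,1))
```

```text
[ 0.7   0.37 -0.6   1.81  0.24  1.04  0.09]
[ 0.67  0.51 -0.58  1.91  0.37  0.83 -0.02]
[ 0.39  0.46 -0.81  1.64  0.36  1.2  -0.04]
[ 0.4   0.6  -0.84  1.75  0.52  1.02  0.62]
2.3833
[-0.46455264 -0.01320582  0.05161968] 3.3333
0.5054836241502524 [-0.58368875  0.24235378  6.37181312] [ 0.02376925  0.16066791 -0.04766332] [ 0.51502556 -0.16917724  0.11393033] [3.14007073e+00 8.13363738e-04 1.65094713e+00] 3.8
```

View pics/g1.png

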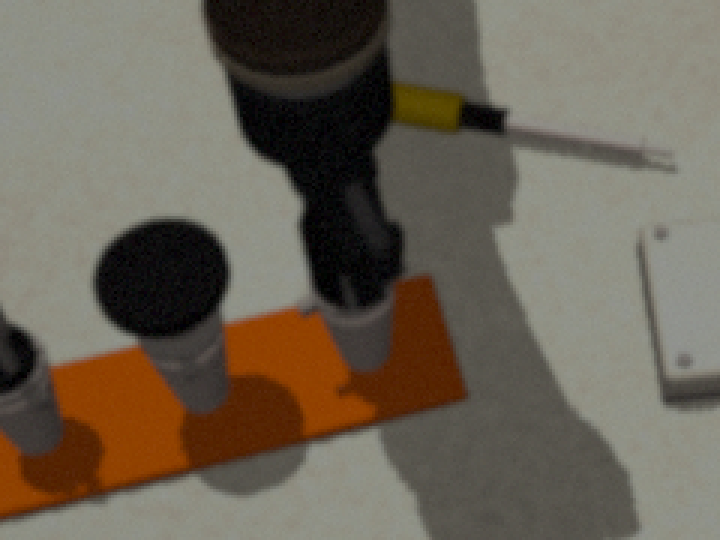

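The cup is gripped: the opening of 0.505 is about 43 mm. Next I'll lift it, carry it over, and lower it to just above rim contact.

Run:
```python
from h import *
r.servo_line([.5144,-.169,.20],velocity=.12)
print(t.read_contact_force(),t.read_opening())
r.servo_line([.53,-.10,.262],velocity=.2)
r.move_ptp([.5855,.068,.262],[np.pi,0,np.radians(116.5)])
r.pause(.2);print(t.read_contact_force(),t.read_wrist_torque(),t.read_opening(),t.read_tcp_pos(),t.read_time_s())
a=eyes.get_image("scene");b=eyes.get_image("top")
z=lambda im,x,y:im[y:y+180,x:x+180,::-1].repeat(2,0).repeat(2,1)
o=np.hstack([z(a,310,120),z(b,180,130)]);cv2.imwrite("pics/g2.png",cv2.convertScaleAbs(o,alpha=1.5))
```

```text
[-0.85596196  1.04132293 -3.22907116] 0.5038900220858172
[ 0.02344319  0.01091623 -3.02980531] [0.00737639 0.01390051 0.01663028] 0.5024556063346344 [0.58553393 0.06610546 0.26169738] 6.2833
```

View pics/g2.png

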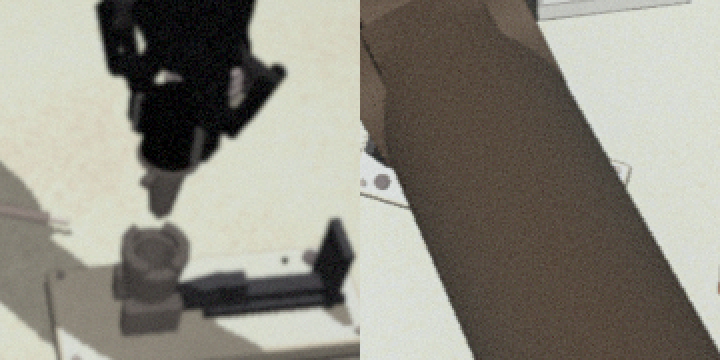

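```bash
cat > d.py <<'E'
from h import *
p=t.read_tcp_pos();print("tcp",p)
x,y=.5855,.068
r.servo_line([x,y,.185],velocity=.12);print(t.read_tcp_pos(),t.read_contact_force())
z=.185
F0=t.read_contact_force()[2]
while z>.155:
    z-=.003
    r.servo_line([x,y,z],velocity=.05)
    F=t.read_contact_force();P=t.read_tcp_pos()
    print(round(z,4),np.round(P,4),np.round(F,1),np.round(t.read_wrist_torque(),2))
    if F[2]>5 or np.hypot(F[0],F[1])>8: break
print(t.read_time_s())
E
python3 d.py
```

```text
tcp [0.58552221 0.06670179 0.2619447 ]
[0.58593644 0.06826739 0.18564399] [ 0.11892884  0.25828845 -2.24814752]
0.182 [0.5857 0.068  0.1824] [-0.1  0.2 -1.2] [-0.04  0.01 -0.05]
0.179 [0.5854 0.0679 0.1789] [ 0.1 -0.2 -2.6] [ 0.05 -0.01 -0.  ]
0.176 [0.5854 0.068  0.1757] [-1.2 -0.1 -2.8] [-0.03  0.01 -0.01]
0.173 [0.5854 0.068  0.1727] [-0.4  0.2 -2.7] [-0.01 -0.02  0.06]
0.17 [0.5854 0.0679 0.1698] [-0.4 -0.4 -2.4] [-0.02  0.03  0.02]
0.167 [0.5854 0.0679 0.1668] [ 0.  -0.2 -2.6] [ 0.01 -0.04  0.  ]
0.164 [0.5854 0.0679 0.1638] [-0.9 -0.1 -2.2] [-0.04 -0.02 -0.06]
0.161 [0.5858 0.0682 0.1629] [-5.8 -2.4 13.5] [-0.37  1.3   0.06]
9.175
```

Contact came at z≈0.163, which is where the bar should meet the rim. I'll release so it stands on its own, look, then regrip.

Run:
```python
from h import *
claw.set_gripper(0.75);r.pause(.3)
a=eyes.get_image("scene");print(t.read_contact_force(),t.read_tcp_pos(),t.read_time_s())
o=a[170:290,330:450,::-1].repeat(5,0).repeat(5,1);cv2.imwrite("pics/g3.png",cv2.convertScaleAbs(o,alpha=1.8))
```

```text
[-0.1952714  -1.1033257   0.38474698] [0.58550292 0.06802661 0.16093194] 9.8667
```

View pics/g3.png

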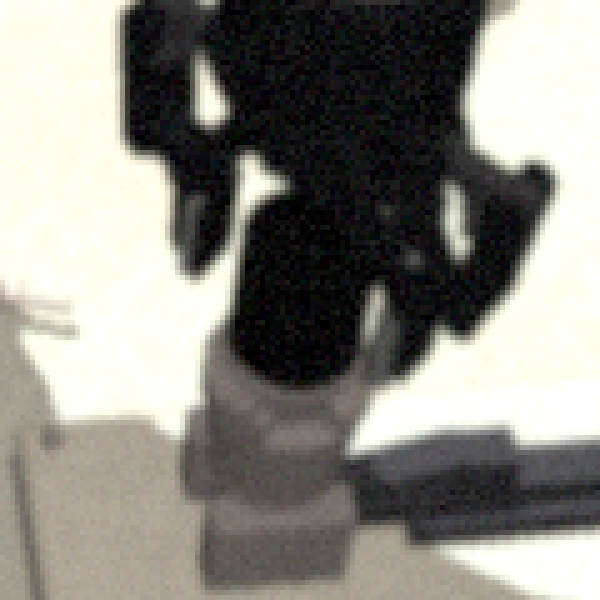

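The head is standing upright on the rim, and the front notch is visible and empty at crop (300,435). I'll regrip, twist and push.

```bash
cat > tw.py <<'E'
from h import *
x,y=.5855,.068
r.servo_line([x,y,.164],velocity=.05)
claw.set_gripper(0.0,60)
P=t.read_tcp_pos();print("grip",t.read_opening(),np.round(P,4),np.round(t.read_contact_force(),1),t.read_time_s())
for g in (125,134,143,150,156,161.5):
    r.servo_line([x,y,.1615],velocity=.02,attitude=[np.pi,0,np.radians(g)])
    F=t.read_contact_force();P=t.read_tcp_pos()
    print(g,np.round(P,4),np.degrees(t.read_tool_rot()[2]).round(1),np.round(F,1),np.round(t.read_wrist_torque(),2),t.read_time_s())
    if np.linalg.norm(F)>40 or abs(t.read_wrist_torque()[2])>3:print("stop");break
E
python3 tw.py
```

```text
grip 0.5016944796059167 [0.5857 0.0681 0.1643] [ 0.4 -0.5  1.3] 10.4333
125 [0.587  0.0685 0.1641] 125.0 [-1.8 -1.  17.8] [-0.11  0.66  0.1 ] 10.7333
134 [0.5873 0.0688 0.1641] 134.0 [-0.6 -1.  16.3] [-0.03  0.28  0.11] 11.0417
143 [0.5873 0.0687 0.1636] 143.0 [ 0.5 -0.  14.7] [0.16 0.09 0.06] 11.35
150 [0.5854 0.0682 0.1611] 149.9 [ 1.7  2.3 -2.3] [ 0.41 -0.37  0.12] 11.625
156 [0.5852 0.0676 0.1609] 155.7 [ 1.   1.1 -2.4] [ 0.09 -0.25  0.01] 11.8833
161.5 [0.5852 0.0678 0.1611] 161.2 [ 0.4  0.5 -2.7] [-0.04 -0.06  0.02] 12.1333
```

```bash
cat > pu.py <<'E'
from h import *
x,y=.5855,.068
z=.161
while z>.147:
    z-=.0015
    r.servo_line([x,y,z],velocity=.04)
    F=t.read_contact_force();P=t.read_tcp_pos()
    print(round(z,4),np.round(P,4),np.round(F,1),np.round(t.read_wrist_torque(),2))
    if np.linalg.norm(F)>22:break
a=eyes.get_image("scene");print(t.read_time_s())
o=a[170:290,330:450,::-1].repeat(5,0).repeat(5,1);cv2.imwrite("pics/g4.png",cv2.convertScaleAbs(o,alpha=1.8))
E
python3 pu.py
```

```text
0.1595 [0.5854 0.0679 0.1593] [ 1.   0.  -2.5] [-0.05 -0.12 -0.04]
0.158 [0.5855 0.0679 0.1579] [ 1.4 -0.5 -2.4] [-0.1  -0.17 -0.02]
0.1565 [0.5857 0.068  0.1565] [ 1.9 -0.6 -2.3] [-0.04 -0.4   0.04]
0.155 [0.5859 0.0681 0.1563] [-2.6 -1.5  8.6] [-0.53  0.48 -0.02]
0.1535 [0.5861 0.0681 0.1562] [-5.5 -3.2 20.2] [-1.03  1.36 -0.01]
0.152 [0.5863 0.0683 0.1562] [-9.1 -3.8 31.2] [-1.48  2.18 -0.03]
13.6833
```

View pics/g4.png

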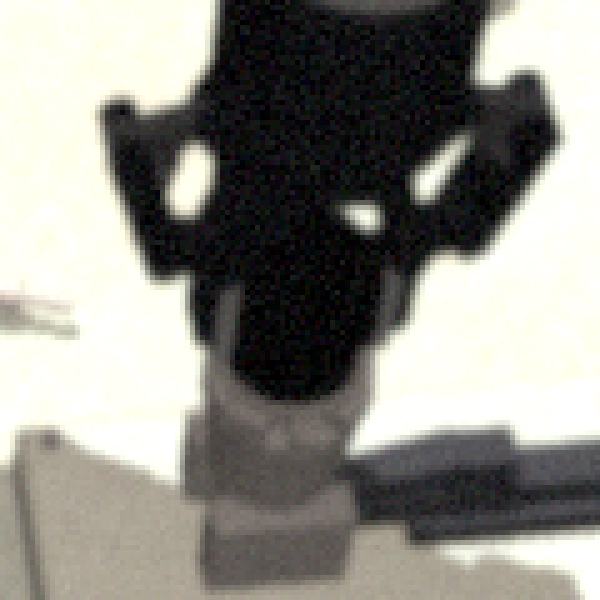

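It travelled about 8 mm of the 9 expected, with a side load. I'll release so it self-centres, regrip and push again.

```bash
cat > pu2.py <<'E'
from h import *
x,y=.5853,.0678
r.servo_line([x,y,.1562],velocity=.05)
claw.set_gripper(0.7);r.pause(.2)
print(np.round(t.read_contact_force(),1),np.round(t.read_tcp_pos(),4))
claw.set_gripper(0.0,80)
print(np.round(t.read_contact_force(),1),np.round(t.read_tcp_pos(),4),np.round(t.read_wrist_torque(),2))
for z in(.1545,.153,.1515):
    r.servo_line([x,y,z],velocity=.04)
    F=t.read_contact_force();P=t.read_tcp_pos()
    print(round(z,4),np.round(P,4),np.round(F,1),np.round(t.read_wrist_torque(),2))
    if np.linalg.norm(F)>28:break
# wiggle
for g in(164,159,161.5):
    r.servo_line([x,y,z],velocity=.02,attitude=[np.pi,0,np.radians(g)])
    print(g,np.round(t.read_tcp_pos(),4),np.round(t.read_contact_force(),1),np.round(t.read_wrist_torque(),2))
print(t.read_time_s())
E
python3 pu2.py
```

```text
[1.1 0.3 0.4] [0.5852 0.0679 0.1561]
[0.8 0.9 2.7] [0.5856 0.0681 0.1565] [ 0.07 -0.03  0.  ]
0.1545 [0.5856 0.0681 0.1564] [-4.3 -1.3 15.9] [-0.51  1.14 -0.09]
0.153 [0.5857 0.0681 0.1563] [-8.7 -3.3 29. ] [-0.84  2.15  0.03]
164 [0.5862 0.0682 0.1563] [-6.  -1.8 25.8] [-0.76  1.67  0.13]
159 [0.587  0.0685 0.1563] [-3.  -1.4 23.4] [-0.56  1.01 -0.12]
161.5 [0.5871 0.0686 0.1563] [-2.7 -0.3 23.8] [-0.48  0.94  0.1 ]
15.9833
```

```bash
cat > lk.py <<'E'
from h import *
import sys
def Rz(g): c,q=np.cos(g),np.sin(g);return np.array([[c,-q,0],[q,c,0],[0,0,1]])
a=np.linspace(0,2*np.pi,60)
ring=lambda R,z:np.c_[R*np.cos(a),R*np.sin(a),0*a+z]
def look(name,hs,S=np.array([.5855,.068,.121])):
    out=[]
    for n,box in(("scene",(362,205,50,65)),("top",(240,185,50,65))):
        im=np.mean([eyes.get_image(n) for _ in range(2)],0)[:,:,::-1]
        x,y,w,h=box;o=np.clip(cv2.resize(im[y:y+h,x:x+w],None,fx=8,fy=8,interpolation=cv2.INTER_CUBIC)*1.9,0,255).astype(np.uint8)
        for hh,col in zip(hs,((0,0,255),(0,255,0))):
            for zz in(-.025,.025):
                p=((proj(n,ring(.022,hh+zz)+S)-[x,y]+.5)*8-.5).astype(np.int32);cv2.polylines(o,[p],True,col,1)
        out.append(o)
    cv2.imwrite(name,np.hstack(out))
E
python3 - <<'E'
from lk import *
claw.set_gripper(1.0)
r.servo_line([.5853,.0678,.25],velocity=.2)
print(t.read_contact_force())
# go to pre-push pose high, beyond plate (+y side)
S=np.array([.5855,.068]);u=np.array([np.cos(np.radians(71.5)),np.sin(np.radians(71.5))])
q=S+.21*u
for g in(71.5,-108.5,161.5,-18.5):
    for zz in(.2,.09):
      j=ik([*q,zz],[np.pi,0,np.radians(g)]);print(g,q,None if j is None else np.round(j,2))
r.move_ptp([*q,.22],[np.pi,0,np.radians(71.5)])
print(t.read_time_s())
look("pics/l1.png",(.029,.038))
E
```

```text
[ 0.50065214  0.56706085 -0.31914735]
71.5 [0.65213398 0.26714797] [-0.14  0.65 -0.52  1.41  0.33  1.17 -1.02]
71.5 [0.65213398 0.26714797] [-0.16  0.75 -0.47  1.5   0.38  0.98 -1.06]
-108.5 [0.65213398 0.26714797] [ 0.17  0.89 -1.18  1.39  0.82  1.4   1.81]
-108.5 [0.65213398 0.26714797] [ 0.16  0.99 -1.11  1.47  0.91  1.25  1.75]
161.5 [0.65213398 0.26714797] [ 0.04  0.74 -0.86  1.4   0.57  1.26  0.39]
161.5 [0.65213398 0.26714797] [ 0.02  0.85 -0.8   1.48  0.65  1.09  0.33]
-18.5 [0.65213398 0.26714797] [-0.33  0.6  -0.2   1.43  0.12  1.13 -2.44]
-18.5 [0.65213398 0.26714797] [-0.36  0.7  -0.15  1.52  0.12  0.93 -2.44]
18.6083
```

View pics/l1.png

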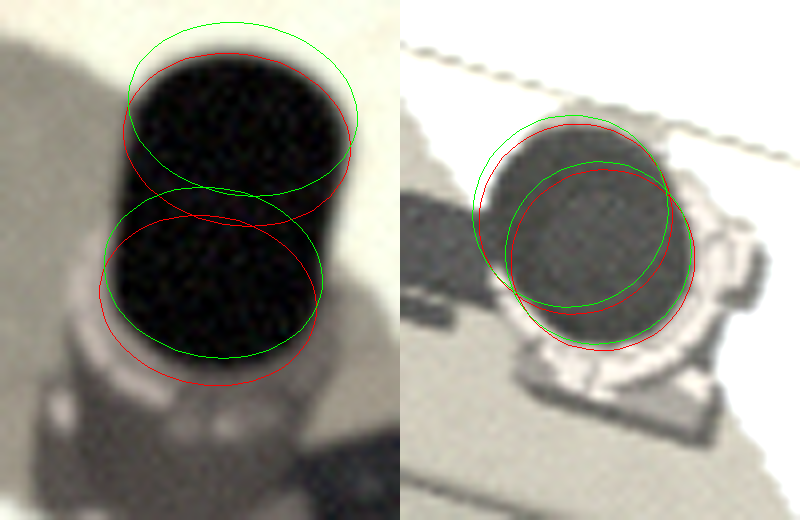

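The head is home: its top edge matches the 29 mm overlay, and the bar is in the front notch. Next is the wedge.

```bash
cat > w.py <<'E'
from h import *
S=np.array([.5855,.068]);u=np.array([np.cos(np.radians(71.5)),np.sin(np.radians(71.5))])
q=lambda d:[*(S+d*u),.095]
claw.set_gripper(0.0,60)
r.servo_line(q(.21),velocity=.15)
print(t.read_contact_force(),t.read_time_s())
d=.185
r.servo_line(q(d),velocity=.12)
while d>.112:
    d-=.004
    r.servo_line(q(d),velocity=.04)
    F=np.array(t.read_contact_force());P=t.read_tcp_pos();f=F[:2]@u
    print(round(d,4),round(float((P[:2]-S)@u),4),np.round(F,1),round(f,1))
    if f>28 or np.linalg.norm(F)>33:break
print(t.read_time_s())
E
python3 w.py
```

```text
[0.33008902 0.36581674 0.5391046 ] 20.5583
0.181 0.1813 [-0.7 -0.1 -1. ] -0.3
0.177 0.1777 [0.7 3.  0.5] 3.1
0.173 0.1734 [0.2 3.9 0.8] 3.7
0.169 0.169 [-0.1  3.6  0.1] 3.4
0.165 0.1648 [0.4 2.4 0.6] 2.4
0.161 0.1608 [0.4 2.6 1. ] 2.6
0.157 0.1571 [1.5 4.4 1. ] 4.7
0.153 0.1533 [1.3 5.3 1. ] 5.4
0.149 0.1493 [0.9 4.8 0.6] 4.8
0.145 0.1452 [1.5 4.4 0.6] 4.6
0.141 0.1411 [0.2 5.8 1.4] 5.6
0.137 0.1371 [0.5 5.1 1.8] 5.0
0.133 0.1329 [1.4 4.3 1. ] 4.6
0.129 0.1289 [1.1 2.4 2.3] 2.6
0.125 0.1249 [1.4 5.6 0.7] 5.7
0.121 0.1209 [1.6 4.3 1.1] 4.6
0.117 0.1208 [ 6.4 13.3 -4.5] 14.6
0.113 0.1207 [11.6 21.1 -7.9] 23.7
0.109 0.1207 [ 14.7  29.6 -10.7] 32.7
25.6667
```

There is a hard stop at 0.1207, which puts the plate at about 109 mm. I'll retract and look.

Run:
```python
from lk import *
S=np.array([.5855,.068]);u=np.array([np.cos(np.radians(71.5)),np.sin(np.radians(71.5))])
r.servo_line([*(S+.16*u),.095],velocity=.12)
r.servo_line([*(S+.19*u),.22],velocity=.2)
r.pause(.3);print(t.read_contact_force(),t.read_time_s())
look("pics/l2.png",(.042,.029))
cv2.imwrite("pics/s2.png",eyes.get_image("scene")[:,:,::-1])
cv2.imwrite("pics/t2.png",eyes.get_image("top")[:,:,::-1])
```

```text
[ 0.92438383 -1.03335893  0.90975124] 27.3333
```

View pics/l2.png

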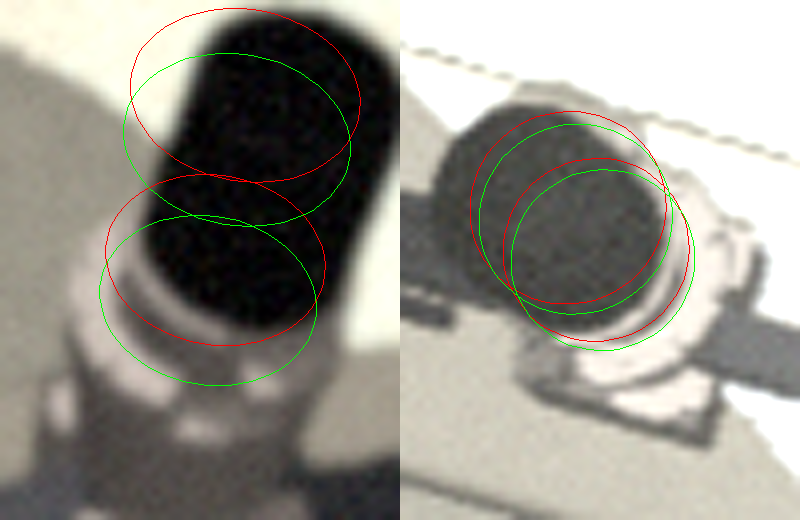

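View pics/s2.png

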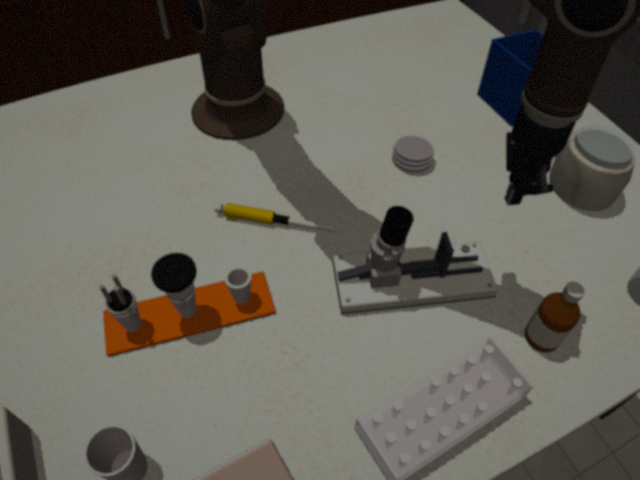

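View pics/t2.png

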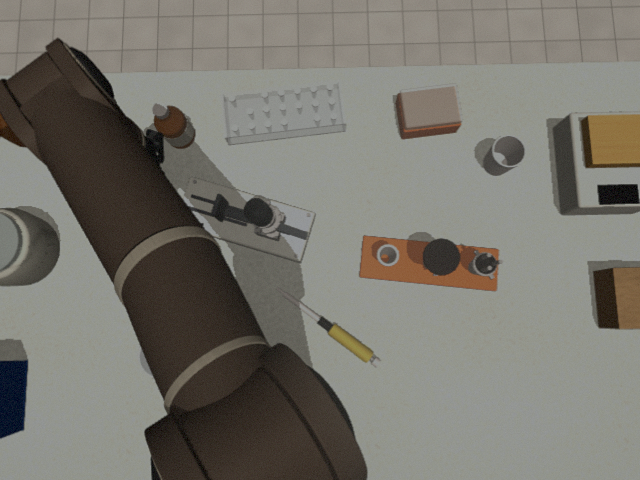

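The wedge is fully in and the head is freed. But the head leans toward the plate: in the scene view the cup top is at about (399,217) instead of about (391,217). I'll measure the lean and straighten it with a gentle centred grip.

```bash
cat > fit.py <<'E'
from h import *
from scipy.spatial.transform import Rotation as Ro
a=np.linspace(0,2*np.pi,60)
ring=lambda R,z:np.c_[R*np.cos(a),R*np.sin(a),0*a+z]
cyl=np.vstack([ring(.022,-.025),ring(.022,.025)])
def mask(im,box,th):
    x,y,w,h=box;m=np.zeros(im.shape[:2],np.uint8)
    m[y:y+h,x:x+w]=(im[y:y+h,x:x+w].max(2)<th)*255
    m=cv2.morphologyEx(m,cv2.MORPH_OPEN,np.ones((3,3)))
    n,l,st,ce=cv2.connectedComponentsWithStats(m);i=1+st[1:,4].argmax();return (l==i)
def fit(s,box=(370,195,50,56),th=45):
    m=mask(s,box,th).astype(np.uint8)
    def draw(v):
        P=cyl@Ro.from_rotvec([v[0],v[1],0]).as_matrix().T+np.array(v[2:])
        h=cv2.convexHull((proj("scene",P)).astype(np.float32))
        M=cv2.moments(h);A=M['m00']
        return np.array([M['m10']/A,M['m01']/A,*(np.array([M['mu20'],M['mu11'],M['mu02']])/A/5)])
    M=cv2.moments(m,True);A=M['m00'];tgt=np.array([M['m10']/A,M['m01']/A,*(np.array([M['mu20'],M['mu11'],M['mu02']])/A/5)])
    return M,draw,tgt
E
python3 - <<'E'
from fit import *
s=cv2.imread("pics/s2.png")
M,draw,tgt=fit(s);print(tgt,M['m00'])
print(draw([0,0,.5855,.068,.163]))
g=np.radians(71.5)
for deg in(0,5,10,15,20):
    # tilt toward u about pivot at rim
    ax=np.array([-np.sin(g),np.cos(g)])*np.radians(deg) 
    R=Ro.from_rotvec([*ax,0]); c=np.array([.5855,.068,.121])+R.apply([0,0,.042]); print(deg,draw([*ax,*c]).round(2),(c-[.5855,.068,.121]).round(4))
E
```

```text
[395.69067797 226.19915254  11.50671143  -3.83217107  21.40520325] 944.0
[390.40970206 226.53658417  12.26505951  -2.26261778  24.25433115]
0 [390.41 226.54  12.27  -2.26  24.25] [0.    0.    0.042]
5 [392.72 226.46  13.09  -3.79  23.77] [0.0012 0.0035 0.0418]
10 [394.97 226.51  14.21  -5.03  23.01] [0.0023 0.0069 0.0414]
15 [397.15 226.71  15.47  -5.93  22.02] [0.0034 0.0103 0.0406]
20 [399.23 227.04  16.75  -6.51  20.92] [0.0046 0.0136 0.0395]
```

Run:
```python
from lk import *
S=np.array([.5855,.068]);u=np.array([np.cos(np.radians(71.5)),np.sin(np.radians(71.5))])
claw.set_gripper(1.0,20)
q=S+.004*u
r.move_ptp([*q,.25],[np.pi,0,np.radians(161.5)])
r.servo_line([*q,.169],velocity=.15)
print(t.read_contact_force(),t.read_time_s())
claw.set_gripper(0.0,20)
print(t.read_opening(),np.round(t.read_contact_force(),1),np.round(t.read_wrist_torque(),2),np.round(t.read_tcp_pos(),4))
r.servo_line([*S,.168],velocity=.03);r.pause(.1)
print(np.round(t.read_contact_force(),1),np.round(t.read_wrist_torque(),2),np.round(t.read_tcp_pos(),4),t.read_time_s())
cv2.imwrite("pics/g5.png",cv2.convertScaleAbs(eyes.get_image("scene")[170:290,330:450,::-1].repeat(5,0).repeat(5,1),alpha=1.8))
```

```text
[1.18208387 0.96586961 0.53454528] 30.5917
0.5226320801945821 [ 0.2 -1.4  5.4] [-0.53  0.17 -0.02] [0.5872 0.0715 0.1698]
[ 0.4 -1.2  7.4] [-0.27  0.17 -0.02] [0.5862 0.0681 0.1691] 31.4333
```

View pics/g5.png

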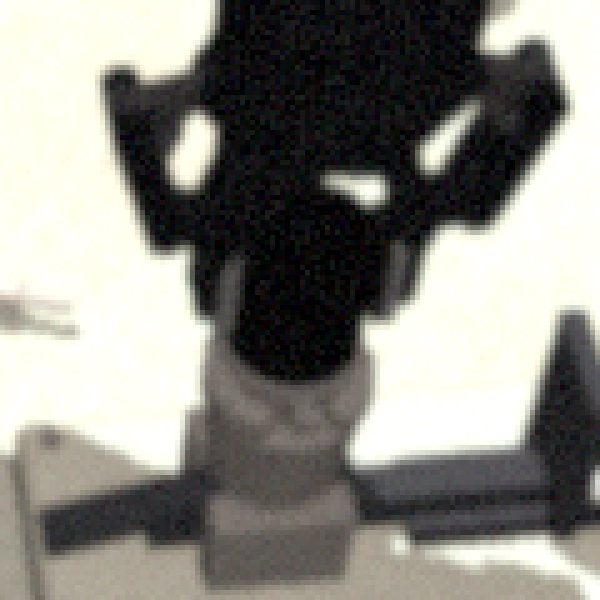

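Run:
```python
from lk import *
S=np.array([.5855,.068])
claw.set_gripper(0.0,60)
print(t.read_opening(),np.round(t.read_contact_force(),1),np.round(t.read_wrist_torque(),2),np.round(t.read_tcp_pos(),4))
r.servo_line([*S,.1672],velocity=.03);r.pause(.1)
print(np.round(t.read_contact_force(),1),np.round(t.read_wrist_torque(),2),np.round(t.read_tcp_pos(),4))
claw.set_gripper(.58,20)
claw.set_gripper(1.0);r.pause(.1)
print(np.round(t.read_contact_force(),1),t.read_time_s())
r.servo_line([*S,.25],velocity=.15)
print(t.read_time_s())
look("pics/l3.png",(.042,.029))
cv2.imwrite("pics/s3.png",eyes.get_image("scene")[:,:,::-1])
```

```text
0.5000282121270848 [-1.1 -0.9  7.3] [-0.34  0.28  0.04] [0.5861 0.0681 0.1692]
[-1.6 -1.5 13.6] [-0.48  0.66 -0.01] [0.5863 0.0682 0.169 ]
[ 0.2 -0.6 -0.1] 32.8417
33.5417
```

View pics/l3.png

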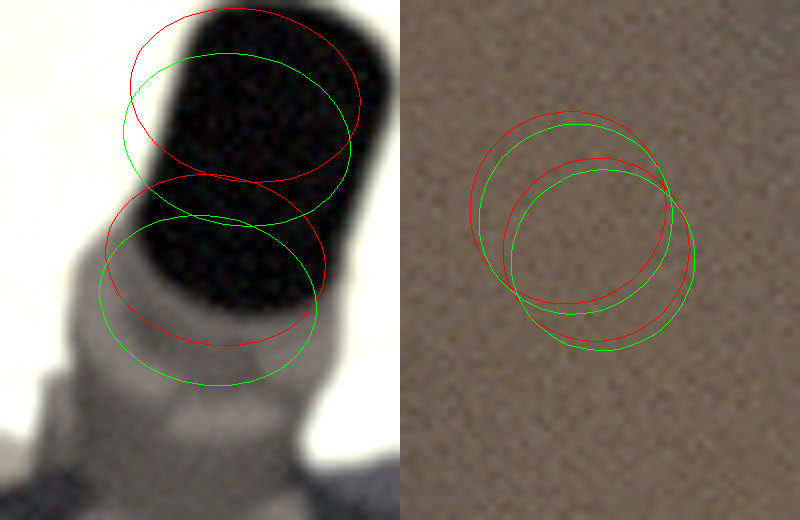

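The head leans again as soon as it is released. I'll quantify the lean with a silhouette fit on the saved images.

```bash
cat > tilt.py <<'E'
from fit import *
from scipy.optimize import minimize
def hull(n,v):
    P=cyl@Ro.from_rotvec([v[0],v[1],0]).as_matrix().T+np.array(v[2:5])
    return cv2.convexHull(proj(n,P).astype(np.float32))
def cost(v,views):
    c=0
    for n,(im,(x,y,w,h)) in views.items():
        k=4;m=np.zeros((h*k,w*k),np.uint8)
        q=((hull(n,v)[:,0]-[x,y]+.5)*k-.5)
        cv2.fillPoly(m,[np.round(q*16).astype(np.int32)],255,shift=4)
        m=cv2.GaussianBlur(m,(0,0),2.5)/255.
        c+=np.abs(m-im).mean()*(w*h)
    return c
def prep(im,box,bg,fg):
    x,y,w,h=box;g=im[y:y+h,x:x+w].max(2).astype(np.float32)
    g=cv2.resize(g,None,fx=4,fy=4,interpolation=cv2.INTER_LINEAR)
    return np.clip((bg-g)/(bg-fg),0,1)
def run(views,v0):
    best=None
    for s in(0,.1,.2):
        st=np.array(v0,float);st[0]-=s*.95;st[1]+=s*.3
        f=minimize(cost,st,args=(views,),method="Nelder-Mead",options=dict(initial_simplex=np.vstack([st]+[st+np.eye(5)[i]*[.12,.12,.008,.008,.008][i] for i in range(5)]),maxiter=900,xatol=1e-4,fatol=1e-3))
        if best is None or f.fun<best.fun:best=f
    v=best.x;ax=Ro.from_rotvec([v[0],v[1],0]).apply([0,0,1]);print(round(best.fun,2),"tilt deg",np.degrees(np.arccos(ax[2])).round(1),"dir",np.degrees(np.arctan2(ax[1],ax[0])).round(0),"cup",v[2:].round(4));return v
if __name__=="__main__":
    B=(370,200,50,52)
    for f,bb,v0 in(("pics/scene0.png",(208,235,55,52),[0,0,.514,-.169,.109]),("pics/s2.png",B,[0,0,.587,.072,.163]),("pics/s3.png",B,[0,0,.587,.072,.163])):
        im=cv2.imread(f);views={"scene":(prep(im,bb,75,25),bb)}
        if 's2' in f: views["top"]=(prep(cv2.imread("pics/t2.png"),(240,190,40,45),75,25),(240,190,40,45))
        run(views,v0)
E
python3 tilt.py
```

```text
78.34 tilt deg 7.3 dir -20.0 cup [ 0.5103 -0.1678  0.104 ]
415.59 tilt deg 5.3 dir 118.0 cup [0.5869 0.0767 0.1593]
182.3 tilt deg 4.9 dir 18.0 cup [0.5861 0.0733 0.1647]
```

Run:
```python
from tilt import *
def edges(g,y0,k=8):
    L=[];R=[]
    for i in range(g.shape[0]):
        row=g[i];idx=np.where(row<60)[0]
        if len(idx)<20:L.append(np.nan);R.append(np.nan);continue
        L.append(idx[0]);R.append(idx[-1])
    return np.array(L),np.array(R)
def ang(im,rl,rr):
    k=8;x,y,w,h=370,200,50,56
    g=cv2.resize(im[y:y+h,x:x+w].max(2).astype(np.float32),None,fx=k,fy=k,interpolation=cv2.INTER_CUBIC)
    L,R=edges(g,y);rows=np.arange(len(L))/k+y
    o=[]
    for E,(a,b) in((L,rl),(R,rr)):
        m=(rows>a)&(rows<b)&~np.isnan(E);p=np.polyfit(rows[m],E[m]/k+x,1);o+=[p[0],np.polyval(p,226)]
    return np.round(o,3)
g=np.radians(71.5)
def model(deg,z=.042):
    ax=np.array([-np.sin(g),np.cos(g)])*np.radians(deg);R=Ro.from_rotvec([*ax,0]);c=np.array([.5855,.068,.121])+R.apply([0,0,z])
    im=np.full((480*4,640*4,3),255,np.uint8)
    q=((hull("scene",[*ax,*c])[:,0]+.5)*4-.5);cv2.fillPoly(im,[np.round(q).astype(np.int32)],(0,0,0))
    return cv2.resize(im,(640,480),interpolation=cv2.INTER_AREA)
for f in("pics/s2.png","pics/s3.png"): print(f,ang(cv2.imread(f),(214,230),(216,232)))
for d in(0,4,8,12,16): print(d,ang(model(d),(214,230),(216,232)))
```

```text
pics/s2.png [-4.33000e-01  3.81520e+02 -3.25000e-01  4.10472e+02]
pics/s3.png [-3.13000e-01  3.80811e+02 -3.42000e-01  4.08131e+02]
0 [-1.49000e-01  3.77059e+02 -1.95000e-01  4.05216e+02]
4 [-2.47000e-01  3.78640e+02 -2.64000e-01  4.07537e+02]
8 [-3.56000e-01  3.80172e+02 -3.18000e-01  4.09899e+02]
12 [-4.69000e-01  3.81473e+02 -3.49000e-01  4.12208e+02]
16 [-5.75000e-01  3.82693e+02 -3.16000e-01  4.14724e+02]
```

The lean was about 9° before and is about 7° now, which is within the loose socket's play. There's time for one gentle retry: grip, lift 2 mm to free the tip from the wedge, lower until it just touches, and release.

Run:
```python
from lk import *
x,y=.5857,.0681
r.servo_line([x,y,.169],velocity=.2)
claw.set_gripper(0.0,50)
print(t.read_opening(),np.round(t.read_contact_force(),1),np.round(t.read_wrist_torque(),2),np.round(t.read_tcp_pos(),4))
r.servo_line([x,y,.1715],velocity=.03)
print(np.round(t.read_contact_force(),1),np.round(t.read_wrist_torque(),2),np.round(t.read_tcp_pos(),4))
z=.1715
while z>.1665:
    z-=.0006
    r.servo_line([x,y,z],velocity=.02);F=t.read_contact_force()
    if F[2]>-.5:break
print(z,np.round(F,1),np.round(t.read_wrist_torque(),2),np.round(t.read_tcp_pos(),4),t.read_time_s())
claw.set_gripper(.56,20);claw.set_gripper(.75)
cv2.imwrite("pics/g6.png",cv2.convertScaleAbs(eyes.get_image("scene")[170:290,330:450,::-1].repeat(5,0).repeat(5,1),alpha=1.8))
print(np.round(t.read_contact_force(),1),t.read_time_s())
```

```text
0.5037732773099965 [ 0.5 -0.9  7.9] [-0.17  0.03  0.04] [0.5863 0.0681 0.1701]
[ 1.6  0.8 -1.3] [ 0.17 -0.45  0.01] [0.5859 0.0682 0.1716]
0.17030000000000003 [2.8 0.1 1.4] [ 0.21 -0.64  0.05] [0.586  0.0682 0.1705] 35.5583
[-0.3 -0.2  0.1] 36.1417
```

View pics/g6.png

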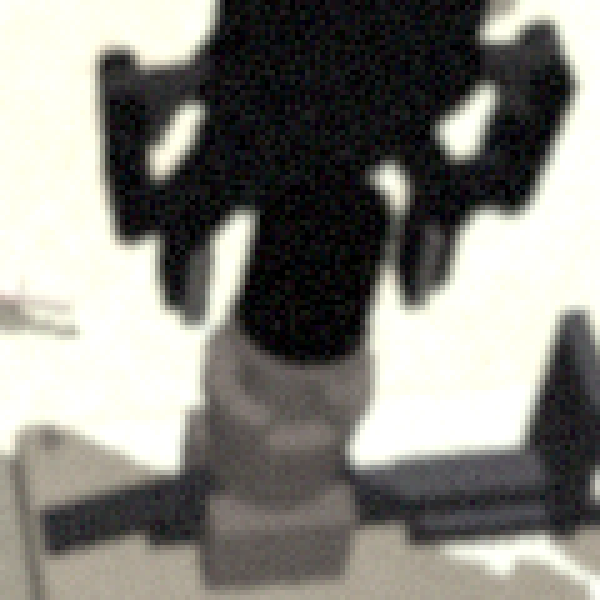

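Run:
```python
from lk import *
claw.set_gripper(1.0)
r.servo_line([.5857,.0681,.26],velocity=.15)
r.pause(.2)
look("pics/l4.png",(.042,.029))
cv2.imwrite("pics/s4.png",eyes.get_image("scene")[:,:,::-1]);print(t.read_contact_force(),t.read_time_s())
```

```text
[ 0.32541628  0.12217888 -0.43207332] 37.6917
```

View pics/l4.png

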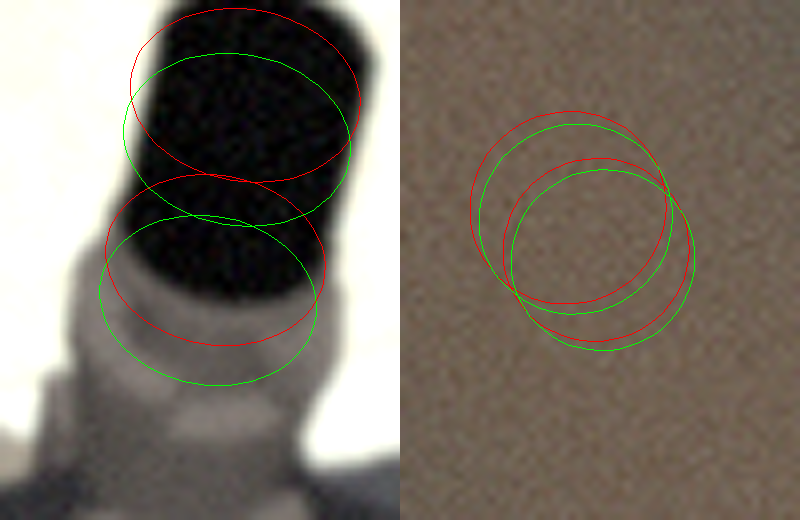

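View pics/s4.png

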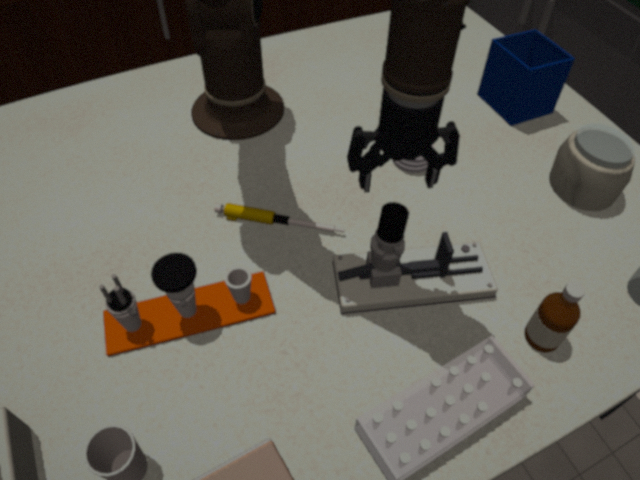

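The head now stands nearly upright. In the scene view the cup top is at about (395,215), the wedge is fully in, and the flat head at (174,272) hasn't moved. The gripper is clear, so I'm handing in.

Run:
```python
from h import *
order.sign_off();print(t.read_time_s())
```

```text
the job is handed in; nothing more can be done
the job is handed in; nothing more can be done
```

The cup-shaped head fits the drive and releases, and I handed the job in at about 37.7 s.

- **Fit:** I stood the head on the rim with its bar about 45° from the notches and let go, so it stood by itself. After regripping, I twisted it 45° under about 15 N. The bar dropped in and I pressed it down at up to about 33 N, then released it.
- **Release:** I pushed the wedge with closed fingers until it hit a hard stop, with the plate about 109 mm from the socket axis. That lifted the head free.
- **Straightening:** The freed head leaned about 9° toward the plate. A first regrip left it at about 7°. The second time I lifted it about 2 mm before releasing. The last picture shows it nearly upright; I put the remaining lean at 2–4° by eye, without a fresh fit.

**Last checks:** The last picture shows the flat-topped head unmoved and the wedge fully in. The gripper was open and clear, with near-zero contact force.

**Disagreements:**
- The measured drop into the notches was about 8 mm, not 9. It hit a firm stop on both pushes, and the cup's top edge matched the fully home height in the image. Its lower edge looked closer to the not-home outline.
- A silhouette fit for the lean was too noisy to trust, so the 9° and 7° figures come from the cup's edge angles.

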